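# Free the drilled lid and close the two sample pots

## Task

Close the two large sample pots with the lids made for them: the square lid, fresh from drilling, is held under the lip of the vise jaw, so slide the jaw open until the lid is free and lift the lid out onto the large square pot; the round lid lying on the table goes on the round pot. Set each lid down gently rather than dropping it, so that its plug sits inside the pot and the lid lies flat on the rim. The small square pot stays open, and it and the other things on the bench are left where they are.

Things in the scene. Friction and masses are not known exactly. Their poses are not given: they have to be found in the camera images.
- square_lid: square aluminium lid, four drilled holes: plate 96 x 96 x 8 mm over a square plug 78 x 78 mm, 8 mm deep (lowest 3 mm: 72 x 72); on top a block handle 44 mm along x, 18 along y, 30 high. Origin at the centre of the plug's underside, z up: plate at 8 to 16 mm, handle at 16 to 46 mm. 0.34 kg. Starts on the vise bed, axes parallel to the vise's
- round_lid: round aluminium lid, three drilled holes, lying on the table: plate 96 mm in diameter, 8 mm thick, over a round plug of diameter 78 mm, 8 mm deep (lowest 3 mm: 72); on top a round knob 26 mm in diameter, 30 mm high. Origin at the centre of the plug's underside, z up: plate at 8 to 16 mm, knob at 16 to 46 mm. 0.28 kg
- square_pot: large open square steel pot, loose on the table: 92 x 92 mm outside, 84 x 84 mm inside (walls 4 mm), 55 mm high. Origin at the centre of its underside, x and y along its sides, z up. With its lid seated, the lid's origin is 47 mm above the pot's
- round_pot: large open round steel pot, loose on the table: 92 mm diameter outside, 84 mm inside, 55 mm high. Origin at the centre of its underside, z up. With its lid seated, the lid's origin is 47 mm above the pot's
- small_pot: small open square steel pot, 68 x 68 mm, 55 mm high, loose; no lid here belongs to it. Origin at the centre of its underside
- vise: low steel vise fixed to the table: base 220 mm long (x -135 to 85 mm), 100 mm wide, flat bed 30 mm above the table, two feet out to y = +-75 mm at x = 40 mm. Origin on the table under the centre of the lid's seat; x along the jaw's travel, towards the fixed jaw (face at x = 48.5 mm, top 57 mm above the table); z up
- vise_seat (a point): centre of the lid's seat on the vise bed, 30 mm above the table, axes as the vise's; the lid's origin starts within 4 mm of it
- vise_jaw (a joint): sliding jaw's travel in m: about 0 shut, 0.05 fully open, moving to the vise's -x (away from the fixed jaw). Jaw 96 mm wide, face at x = -48.5 mm when shut; its lip reaches 10.5 mm further, over the lid's plate, 48 to 58 mm above the table. Slides with about 3 N and stays where left
- jaw_grip (a point): grip point on the jaw's upright black handle (14 mm along the vise's x, 18 mm along y, standing from 58 to 100 mm above the table), 85 mm above the table, axes as the vise's; moves with the jaw
- vial: closed amber glass vial, 28 mm in diameter, 58 mm high, standing; origin at the centre of its underside; bystander
- wrench: steel wrench 180 mm long, lying along its x; bystander
- screwdriver: black-handled screwdriver 190 mm long, lying along its x; bystander
- mug: white mug, 80 mm in diameter, 90 mm high, handle at its +y; origin at the centre of its underside; bystander
- gas_filter: standing steel filter cylinder, 44 mm in diameter, 75 mm high; origin at the centre of its underside; bystander
Not all that is in view belongs to the job. What is shaped like the square_lid but purple is not meant.

How it is judged:
On the way, in this order (a step that is already met when the one before it is completed fails the run):
1. the vise jaw is slid open, clear of the lid (15 mm or more), with the lid still in the vise (value of joint vise_jaw above 0.015 m and distance between square_lid and vise_seat below 0.06 m), for 0.1 s.
2. the square lid is lifted out of the vise (30 mm or more above its seat) (z of square_lid in the frame of vise_seat above 0.03 m), for 0.1 s.
At the end, for the whole second after the job is handed in: The square lid is seated on the large square pot and the round lid on the round pot: each within 6 mm of its pot's centre, its origin 43 to 49.5 mm above the pot's (47 when seated), lid and pot level within 0.05 rad, the pots standing on the table, everything at rest (horizontal distance between square_lid and square_pot below 0.006 m and z of square_lid in the frame of square_pot between 0.043 and 0.0495 m and angle between each of square_lid, square_pot, round_lid, round_pot's own z axis and vertical below 0.05 rad and height (world z) of each of square_pot, round_pot below 0.006 m and linear speed of each of square_lid, square_pot, round_lid, round_pot below 0.02 m/s and horizontal distance between round_lid and round_pot below 0.006 m and z of round_lid in the frame of round_pot between 0.043 and 0.0495 m); the robot touches nothing.
It fails at once if a bystander (small pot, vial, wrench, screwdriver, mug, filter) is moved more than 30 mm (distance of any of small_pot, vial, wrench, screwdriver, mug, gas_filter from where it was at the start of the episode above 0.03 m).
It fails at once if a standing bystander is tipped over (angle between any of small_pot, vial, mug, gas_filter's own z axis and vertical above 0.5 rad).
It fails at once if a lid is dropped or banged onto its pot: faster than 0.45 m/s (a fall of about 10 mm) when it is over its pot and within 13 mm of seated ((horizontal distance between square_lid and square_pot below 0.02 m and z of square_lid in the frame of square_pot below 0.06 m and linear speed of square_lid above 0.45 m/s) or (horizontal distance between round_lid and round_pot below 0.02 m and z of round_lid in the frame of round_pot below 0.06 m and linear speed of round_lid above 0.45 m/s)).
It also fails if it takes over 54 s, if anything falls off the work surface, if the arm or the gripper's body presses on something with over 40 N, if the wrist force passes 120 N, or if a joint passes its speed limit or range.

## Robot

A 7-joint arm with a two-finger parallel gripper is mounted at the origin on the work surface. World frame = base frame: x ahead of the robot, y to its left, z up, the work surface at z = 0. Lengths are in m, angles in rad, forces in N, time in s.
With the tool pointing down it reaches from about 0.4 to 0.85 m from the base axis. Payload 4.5 kg.
Tool frame: the origin (TCP) lies midway between the tips of the shut fingers; the grasp point (between the pads) lies 19 mm behind it; z points along the fingers, y is the line along which they close (so a half turn about z gives the same grasp; the last joint's range is limited). The gripper opens to 88 mm and grips with 3 to 60 N. Pads are 18 mm wide; open, the fingers measure 123 mm over their backs; the gripper's body (75 mm by 187 mm) begins 45 mm behind the grasp point.
Start: joints at [1.215, 0.689, -0.195, 1.565, 0.157, 0.902, -0.215], TCP at [0.238, -0.578, 0.239] pointing down, gripper open.
Joint ranges: [-3.01, 3.01], [-0.46, 2.08], [-1.47, 1.51], [0.13, 2.56], [-1, 4.14], [0.04, 2.09], [-2.66, 2.66]. Speed limits (rad/s): [2.57, 2.57, 3.14, 3.14, 3.14, 3.14, 3.14].

## Interface

Orientations are given as a unit quaternion [x, y, z, w].
In Python, from plant import r gives the robot as it stands.
- The arm moves only by the tool move_arm, never from a script. Its argument "targets" is a list that holds one entry, the list of rows, each a list of 7 numbers: the opening, from 0 (shut) to 1 (fully open), then the shift along the tool's x, y, z in mm, then the turn, a rotation vector about the tool's x, y, z in degrees. In form: [[[claw, dx, dy, dz, ax, ay, az], ...]]. A call has 1 to 10 rows; each row is the pose to reach, as a shift and turn from the pose commanded when the call began, along the tool's axes at that moment; what a row does not reach only later rows make up. A row lasts 1/8 s, in which the tool goes at most 62.5 mm and 10.7 degrees, less where a joint would pass 70% of its speed; a pose out of reach is approached as far as the arm can. A call with a gripper value outside its range is refused whole. The fingers move at their own pace and stop on an object; "newtons" is the grip in N (left out, the last holds). Time passes only in rows, so rows that repeat a pose let the fingers close. It gives the time, the measured TCP pose, the force, the opening and the grip force at its end, in the units of the state.
- r.get_state(): the state, without advancing time (a new reading comes with each control period).
- r.snapshot(name): name is "scene" or "top" or "wrist"; returns the picture (420x560x3 uint8, red, green, blue); there is no depth.
- r.camera_info(name): a dict with "fx", "fy", "cx", "cy" (pixels), "k1" (the pictures are not rectified: a ray, as slopes to the right and down, at radius r is drawn at 1 + k1 r^2 times it, then the intrinsics apply), "R" (3x3) and "t" (3): a world point X has camera coordinates R X + t. Camera axes: x right, y down, z forward; pixel columns grow to the right and rows downward; lengths in m; the calibration is good to about 2 mm. A picture is of the moment at which its call begins: read the wrist's pose just before it. camera_info takes no time and is no camera call; for the wrist camera it gives the pose at the moment of the call.
- r.finish_job(): hands the job in; it is judged then, once.
The state is a dict: "clock": time; "q": joint angles; "qd": joint speeds; "joint_torque": joint torques, N m; "tool_pos": TCP position; "eef_rot": TCP orientation; "contact_force": force on the tool from outside, world axes, zero at the start; "moment": the same for the moment, N m; "opening": opening from 0.0 (shut) to 1.0 (fully open); "finger_force": force on a finger pad.
Only numpy, scipy, OpenCV 4.12 (cv2) and the standard library are available. Lean on these libraries where they do the work, as an engineer would, in place of code of your own. Each camera call takes 0.05 s, during which the arm holds its last target. There are 200 camera calls.

## Working session

There is one attempt and no reset: what is moved stays moved. The work goes in short steps, Python scripts to look and compute and a tool call to move; the robot and the scene stay as the last step left them, time stands still between calls to the robot, and variables do not carry over. Pictures are saved under pics/ and viewed, at most 11 in all, crops included, and the job is handed in when it is done.

Besides the shell and the picture viewer there is one more tool, called after ">>>" as a command line: name --argument value ..., lists and objects as JSON in quotes. move_arm: Moves the arm, as the interface text tells. Its arguments: {"type":"object","properties":{"targets":{"type":"array","items":{"type":"array","items":{"type":"array","items":{"type":"number"}}}},"newtons":{"type":"number"}},"required":["targets"]}

```bash
mkdir -p pics; ls
cat > h.py <<'E'
import numpy as np, cv2
from plant import r
from scipy.spatial.transform import Rotation as Ro
def snap(n,f):
    ci=r.camera_info(n); im=np.array(r.snapshot(n)); cv2.imwrite('pics/'+f+'.png',im[:,:,::-1]); 
    np.savez('pics/'+f+'.npz',im=im,**{k:np.array(ci[k]) for k in ci}); return im,ci
def load(f):
    d=np.load('pics/'+f+'.npz'); return d['im'],{k:d[k] for k in d.files if k!='im'}
def ray(ci,p):
    p=np.atleast_2d(np.array(p,float))
    K=np.array([[ci['fx'],0,ci['cx']],[0,ci['fy'],ci['cy']],[0,0,1]],float)
    u=cv2.undistortPointsIter(p.reshape(-1,1,2),K,np.array([float(ci['k1']),0,0,0]),None,None,(3,50,1e-10)).reshape(-1,2)
    R=np.array(ci['R']);t=np.array(ci['t'])
    return -R.T@t, np.c_[u,np.ones(len(u))]@R
def plane(ci,p,z):
    c,d=ray(ci,p); return c+d*((z-c[2])/d[:,2])[:,None]
def proj(ci,X):
    c=np.atleast_2d(X)@np.array(ci['R']).T+np.array(ci['t']); u=c[:,:2]/c[:,2:]
    u=u*(1+float(ci['k1'])*(u**2).sum(1,keepdims=True)); return u*[ci['fx'],ci['fy']]+[ci['cx'],ci['cy']]
def togo(pt,yaw=None):
    """print tool-frame shift mm from current measured pose"""
    s=r.get_state(); q=Ro.from_quat(s['eef_rot']); return q.inv().apply(np.array(pt)-s['tool_pos'])*1000
E
python3 - <<'E'
from h import *
s=r.get_state(); print({k:np.round(s[k],3) for k in s})
print(Ro.from_quat(s['eef_rot']).as_matrix().round(3))
for n in ['scene','top','wrist']:
    im,ci=snap(n,n+'0'); print(n,{k:np.round(ci[k],3).tolist() for k in ci})
a=[load(n+'0')[0] for n in ('scene','top')]
cv2.imwrite('pics/both.png',cv2.resize(np.hstack(a),(800,300),interpolation=cv2.INTER_AREA)[:,:,::-1])
E
```

```text
pics
{'clock': np.float64(0.0), 'q': array([ 1.215,  0.69 , -0.195,  1.566,  0.157,  0.903, -0.215]), 'qd': array([-0.001, -0.   ,  0.   , -0.001, -0.   ,  0.001, -0.   ]), 'joint_torque': array([ 0.0000e+00, -5.2756e+01, -1.2670e+00, -1.5343e+01, -5.3000e-02,
        7.0000e-03,  0.0000e+00]), 'tool_pos': array([ 0.237, -0.578,  0.238]), 'eef_rot': array([ 0.981,  0.194, -0.   , -0.001]), 'contact_force': array([-0.198, -0.281,  1.405]), 'moment': array([-0.027, -0.01 ,  0.021]), 'finger_force': np.float64(0.0), 'opening': np.float64(0.996)}
[[ 0.925  0.38  -0.001]
 [ 0.38  -0.925  0.002]
 [-0.    -0.002 -1.   ]]
scene {'fx': 434.38, 'fy': 434.38, 'cx': 276.806, 'cy': 212.604, 'k1': -0.035, 'R': [[0.57, 0.821, -0.002], [0.641, -0.447, -0.624], [-0.513, 0.355, -0.781]], 't': [-0.32, -0.295, 1.619]}
top {'fx': 450.98, 'fy': 450.98, 'cx': 282.983, 'cy': 209.503, 'k1': -0.127, 'R': [[-0.026, -1.0, 0.01], [-0.99, 0.025, -0.141], [0.14, -0.013, -0.99]], 't': [0.025, 0.543, 1.58]}
wrist {'fx': 301.536, 'fy': 301.536, 'cx': 280.019, 'cy': 209.333, 'k1': -0.021, 'R': [[0.38, -0.925, -0.003], [-0.89, -0.367, 0.272], [-0.253, -0.101, -0.962]], 't': [-0.624, -0.038, 0.39]}
```

View pics/top0.png

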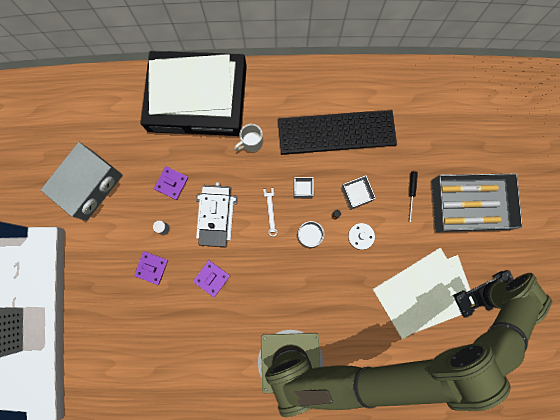

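View pics/scene0.png

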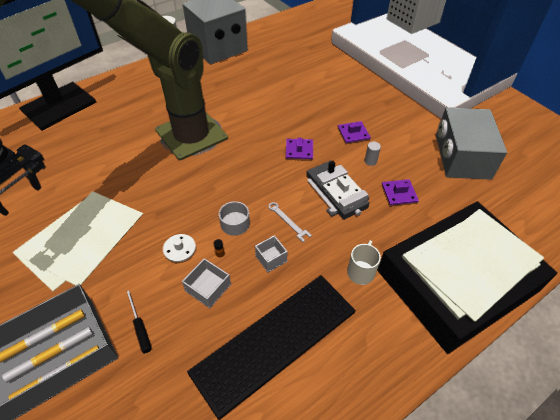

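The top view shows the silver lid in the vise at (213,212), with the vise at about (212,215). The round lid is at (361,236), the round pot at (311,235), the large square pot at (358,192) and the small pot at (303,187). The vial is at (336,214), the wrench at (269,211), the filter at (160,228) and the mug at (250,138).

Things that could be taken for the square lid: purple lids at (171,183), (151,268) and (212,278), and the silver one in the vise at (213,212). I choose the silver one in the vise. For the square pot, the candidates are large (358,192) and small (303,187), and I choose the large one.

Run:
```python
from h import *
im,ci=load('top0')
for n,p,z in [('sqlid',(213,212),.06),('rlid',(361,236),.03),('rpot',(311,235),.055),('sqpot',(358,192),.055),('small',(303,187),.055),('vial',(336,214),.058),('jawhandle',(211,227),.1),('filter',(160,228),.07)]:
    P=plane(ci,p,z)[0]; print(n,P.round(3), np.hypot(*P[:2]).round(3), 'scene px',proj(load('scene0')[1],P).round(0))
a=cv2.resize(im[160:310,130:250],None,fx=4,fy=4,interpolation=cv2.INTER_CUBIC)
im2,c2=load('scene0')
b=cv2.resize(im2[140:230,290:370],None,fx=4,fy=4,interpolation=cv2.INTER_CUBIC)
o=np.zeros((600,800,3),np.uint8); o[:,:480]=a; o[:360,480:]=b
cv2.imwrite('pics/c1.png',o[:,:,::-1])
```

```text
sqlid [0.537 0.259 0.06 ] 0.597 scene px [[339. 180.]]
rlid [ 0.441 -0.267  0.03 ] 0.516 scene px [[179. 243.]]
rpot [ 0.448 -0.085  0.055] 0.456 scene px [[232. 211.]]
sqpot [ 0.598 -0.26   0.055] 0.651 scene px [[206. 275.]]
small [ 0.62  -0.062  0.055] 0.623 scene px [[271. 247.]]
vial [ 0.52  -0.176  0.058] 0.549 scene px [[218. 241.]]
jawhandle [0.48  0.261 0.1  ] 0.546 scene px [[329. 161.]]
filter [0.484 0.446 0.07 ] 0.658 scene px [[372. 146.]]
```

View pics/c1.png

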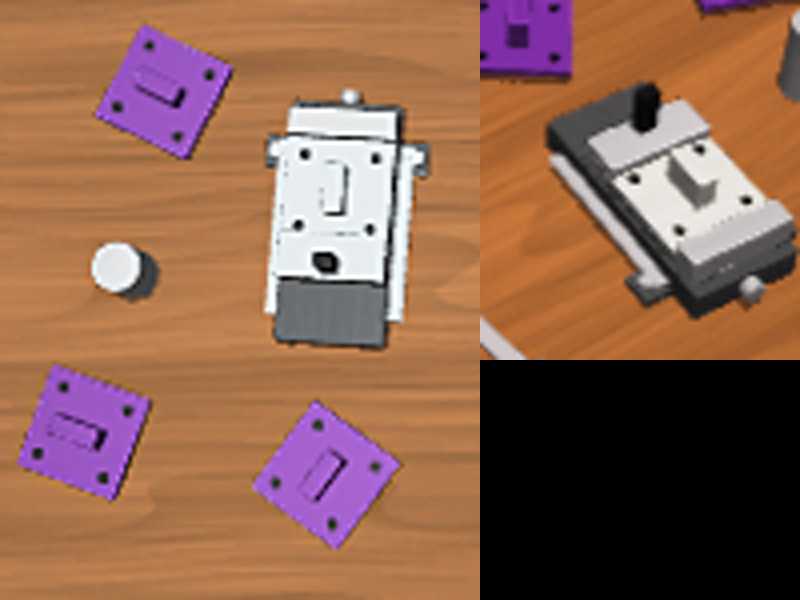

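The crop confirms it: the silver lid with a block handle sits in the vise, its −x edge under the lip of the jaw, and the jaw's black handle is towards the robot. The three lookalikes are purple. Next I move the wrist camera over the pots.

Run:
```python
from h import *
s=r.get_state(); ci=load('wrist0')[1]; q=Ro.from_quat(s['eef_rot'])
c=-ci['R'].T@ci['t']; print('cam',c, 'tool-frame offset mm',q.inv().apply(c-s['tool_pos'])*1000,'axis tool',q.inv().apply(ci['R'][2]), 'img right in tool',q.inv().apply(ci['R'][0]))
# desired TCP
print(togo((0.40,-0.19,0.28)))
```

```text
cam [ 0.30206988 -0.55169946  0.38395109] tool-frame offset mm [  69.8131161     0.37233438 -145.86212368] axis tool [-0.27219786 -0.00129694  0.96224043] img right in tool [4.54021701e-04 9.99998807e-01 1.47626482e-03]
[ 297.87935422 -296.82242895  -41.53717002]
```

Run:
```python
from h import *
print(togo((0.54,-0.18,0.26)))
```

```text
[ 431.17790731 -252.83604106  -21.62000596]
```

>>> move_arm --targets '[[[1, 55, -32, -20, 0, 0, 3], [1, 110, -64, -20, 0, 0, 6], [1, 165, -96, -20, 0, 0, 9], [1, 220, -128, -20, 0, 0, 12], [1, 275, -160, -20, 0, 0, 15], [1, 330, -192, -20, 0, 0, 18], [1, 380, -224, -20, 0, 0, 22], [1, 431, -253, -22, 0, 0, 22], [1, 431, -253, -22, 0, 0, 22], [1, 431, -253, -22, 0, 0, 22]]]'

```text
clock: 1.4
tool_pos: [0.5395, -0.1806, 0.2604]
eef_rot: [1.0, 0.003, -0.001, 0.0]
contact_force: [0.0, -1.1, -0.0]
opening: 1.005
finger_force: 0.0
```

Run:
```python
from h import *
s=r.get_state(); print(s['tool_pos'],s['qd'].round(3),s['clock'])
snap('wrist','w1')
```

```text
[ 0.53954619 -0.18059108  0.26038303] [ 0.039 -0.008  0.028  0.012  0.002  0.001  0.003] 1.4
```

View pics/w1.png

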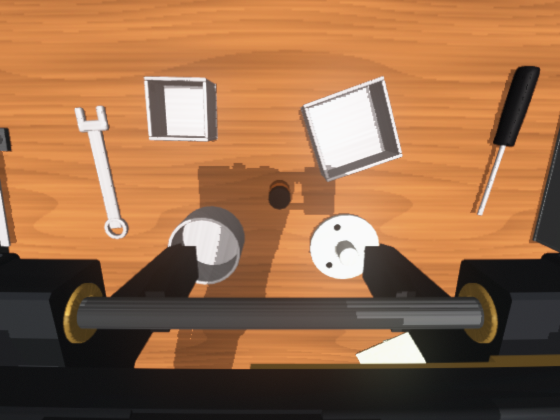

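The wrist view shows the large square pot's rim corners at about (304,106), (384,77), (402,156) and (328,181). The small pot is at (181,108), the vial at (280,195), the round pot at (206,245) and the round lid at (345,246). The fingers partly hide the round pair, so I step back.

>>> move_arm --targets '[[[1, -45, 15, 0, 0, 0, 0], [1, -90, 20, 0, 0, 0, 0], [1, -90, 20, 0, 0, 0, 0], [1, -90, 20, 0, 0, 0, 0], [1, -90, 20, 0, 0, 0, 0]]]'

```text
clock: 2.08
tool_pos: [0.4512, -0.2011, 0.2608]
eef_rot: [1.0, 0.003, 0.001, 0.0]
contact_force: [0.1, -0.2, 0.0]
opening: 1.003
finger_force: 0.0
```

```bash
cat >> h.py <<'E'
def comps(im,T=100,smax=80,amin=300):
    h=cv2.cvtColor(im,cv2.COLOR_RGB2HSV); m=((h[...,1]<smax)&(h[...,2]>T)).astype(np.uint8)
    cs,_=cv2.findContours(m,cv2.RETR_EXTERNAL,cv2.CHAIN_APPROX_NONE)
    return m,[c[:,0].astype(float) for c in cs if cv2.contourArea(c)>amin]
E
python3 - <<'E'
from h import *
s=r.get_state(); print(s['tool_pos'],s['clock'])
snap('wrist','w2')
for f in ('w1','w2'):
    im,ci=load(f); print(f,'cam',-ci['R'].T@ci['t'])
    m,cs=comps(im)
    for c in cs:
        P=plane(ci,c,.055)[:,:2].astype(np.float32)
        print(c.mean(0).round(),cv2.contourArea(c.astype(np.int32)),'rect',[np.round(v,4) for v in cv2.minAreaRect(P)],'circ',[np.round(v,4) for v in cv2.minEnclosingCircle(P)])
m,_=comps(load('w2')[0]); im=load('w2')[0]
cv2.imwrite('pics/m2.png',np.hstack([im[40:330,130:430,::-1],cv2.cvtColor(m[40:330,130:430]*255,cv2.COLOR_GRAY2BGR)]))
E
```

```text
[ 0.45124105 -0.2011494   0.26081445] 2.075
w1 cam [ 0.60968792 -0.1805308   0.40626637]
[392. 353.] 1334.0 rect [array([ 0.3085, -0.3401]), array([0.1007, 0.0527]), np.float64(89.8442)] circ [array([ 0.29  , -0.3401]), np.float64(0.051)]
[419. 317.] 1160.5 rect [array([ 0.3572, -0.3705]), array([0.1726, 0.0191]), np.float64(89.8585)] circ [array([ 0.3586, -0.3705]), np.float64(0.0867)]
[344. 246.] 3185.5 rect [array([ 0.4618, -0.2592]), array([0.0824, 0.087 ]), np.float64(65.0126)] circ [array([ 0.4608, -0.2618]), np.float64(0.0442)]
[208. 248.] 2461.5 rect [array([ 0.4597, -0.0907]), array([0.0953, 0.0852]), np.float64(31.1623)] circ [array([ 0.4599, -0.0914]), np.float64(0.0542)]
[102. 165.] 1967.5 rect [array([0.5492, 0.0287]), array([0.1571, 0.0345]), np.float64(3.1904)] circ [array([0.5496, 0.0282]), np.float64(0.0791)]
[353. 129.] 6866.0 rect [array([ 0.602 , -0.2619]), array([0.0918, 0.0955]), np.float64(19.6688)] circ [array([ 0.6026, -0.2629]), np.float64(0.0646)]
[180. 109.] 4289.0 rect [array([ 0.6246, -0.0701]), array([0.0785, 0.0679]), np.float64(88.8838)] circ [array([
[... 729 characters left out ...]
0.085 ]), array([0.0907, 0.0943]), np.float64(85.4471)] circ [array([ 0.4553, -0.0895]), np.float64(0.0512)]
[488. 111.] 337.0 rect [array([ 0.537, -0.434]), array([0.0066, 0.0851]), np.float64(81.4279)] circ [array([ 0.5367, -0.4358]), np.float64(0.0426)]
[76. 96.] 2289.0 rect [array([0.5386, 0.0248]), array([0.1575, 0.0347]), np.float64(4.5961)] circ [array([0.5391, 0.0251]), np.float64(0.0793)]
[343.  41.] 5882.5 rect [array([ 0.6017, -0.2635]), array([0.0931, 0.093 ]), np.float64(19.7028)] circ [array([ 0.6007, -0.2631]), np.float64(0.0638)]
[146.  31.] 2374.0 rect [array([ 0.6172, -0.065 ]), array([0.069, 0.054]), np.float64(89.6754)] circ [array([ 0.6177, -0.0654]), np.float64(0.0433)]
```

View pics/m2.png

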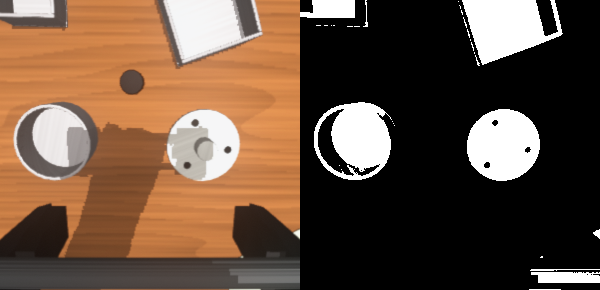

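Run:
```python
from h import *
from scipy.optimize import least_squares
def fit(f,px,z,R,cone):
    im,ci=load(f); m,cs=comps(im); c=min(cs,key=lambda c:np.hypot(*(c.mean(0)-px)))
    P=plane(ci,c,z)[:,:2]; cam=(-ci['R'].T@ci['t'])[:2]; x=P.mean(0)
    for _ in range(4):
        a=(x-cam)/np.hypot(*(x-cam)); d=P-x; k=(d@a)/np.hypot(*d.T)>cone
        s=least_squares(lambda x:np.hypot(*(P[k]-x[:2]).T)-x[2],[*x,R],loss='soft_l1',f_scale=.001); x=s.x[:2]
        s2=least_squares(lambda x:np.hypot(*(P[k]-x).T)-R,x,loss='soft_l1',f_scale=.001)
    return s.x.round(4),s2.x.round(4),k.sum()
print('pot',fit('w2',(186,178),.055,.046,.2),fit('w2',(186,178),.055,.046,-.1))
print('pot w1',fit('w1',(208,248),.055,.046,.3))
print('lid',fit('w2',(333,184),.016,.048,-1))
def line(f,px):
    im,ci=load(f); m,cs=comps(im); c=min(cs,key=lambda c:np.hypot(*(c.mean(0)-px)))
    P=plane(ci,c,.055)[:,:2].astype(np.float32); return cv2.boxPoints(cv2.minAreaRect(P)).round(4)
print(line('w1',(353,129)))
s=r.get_state(); print(s['tool_pos'], togo((.4436,-.2711,.10)), Ro.from_quat(s['eef_rot']).as_matrix().round(4).tolist())
```

```text
pot (array([ 0.4532, -0.0841,  0.0448]), array([ 0.454 , -0.0854]), np.int64(93)) (array([ 0.4534, -0.0843,  0.045 ]), array([ 0.454 , -0.0854]), np.int64(113))
pot w1 (array([ 5.1359, -2.9954,  0.046 ]), array([ 5.1359, -2.9954]), np.int64(0))
lid (array([ 0.4437, -0.271 ,  0.0476]), array([ 0.4437, -0.271 ]), np.int64(203))
[[ 0.5427 -0.2324]
 [ 0.5748 -0.3223]
 [ 0.6613 -0.2914]
 [ 0.6291 -0.2015]]
[ 0.45120155 -0.20093499  0.260725  ] [ -8.20398199  70.09779263 160.72470898] [[1.0, 0.0061, 0.0011], [0.0061, -1.0, -0.0001], [0.0011, 0.0001, -1.0]]
```

>>> move_arm --targets '[[[1, -8, 50, 40, 0, 0, 0], [1, -8, 70, 95, 0, 0, 0], [1, -8, 70, 150, 0, 0, 0], [1, -8, 70, 195, 0, 0, 0], [1, -8, 70, 225, 0, 0, 0], [1, -8, 70, 240, 0, 0, 0], [1, -8, 70, 240, 0, 0, 0], [1, -8, 70, 240, 0, 0, 0], [0, -8, 70, 240, 0, 0, 0], [0, -8, 70, 240, 0, 0, 0]]]' --newtons 30

```text
clock: 3.38
tool_pos: [0.4431, -0.2712, 0.0215]
eef_rot: [1.0, 0.003, 0.001, 0.0]
contact_force: [0.2, 0.3, -0.3]
opening: 0.796
finger_force: 0.0
```

>>> move_arm --targets '[[[0, 0, 0, 0, 0, 0, 0], [0, 0, 0, 0, 0, 0, 0], [0, 0, 0, 0, 0, 0, 0], [0, 0, 0, 0, 0, 0, 0], [0, 0, 0, 0, 0, 0, 0]]]'

```text
clock: 4.0
tool_pos: [0.4426, -0.271, 0.0207]
eef_rot: [1.0, 0.003, 0.0, 0.0]
contact_force: [-0.6, -0.6, -0.2]
opening: 0.282
finger_force: 30.0
```

>>> move_arm --targets '[[[0, 0, 0, -50, 0, 0, 0], [0, 3, -45, -95, 0, 0, 0], [0, 6, -95, -100, 0, 0, 0], [0, 9, -145, -100, 0, 0, 0], [0, 11, -175, -90, 0, 0, 0], [0, 11, -187, -75, 0, 0, 0], [0, 11, -187, -65, 0, 0, 0], [0, 11, -187, -65, 0, 0, 0], [0, 11, -187, -65, 0, 0, 0], [0, 11, -187, -65, 0, 0, 0]]]'

```text
clock: 5.25
tool_pos: [0.4527, -0.0846, 0.0861]
eef_rot: [1.0, 0.002, 0.0, 0.0]
contact_force: [0.4, 0.3, -2.7]
opening: 0.284
finger_force: 30.0
```

Run:
```python
from h import *
s=r.get_state(); print(s['tool_pos'],s['contact_force'])
a,_=snap('scene','s3'); b,_=snap('wrist','w3')
o=np.zeros((600,800,3),np.uint8); o[:420,:400]=cv2.resize(a[180:285,180:280],None,fx=4,fy=4,interpolation=cv2.INTER_CUBIC); o[:300,400:]=cv2.resize(b,(400,300))
cv2.imwrite('pics/v3.png',o[:430,:,::-1])
```

```text
[ 0.45270807 -0.08463269  0.08610089] [ 0.40667058  0.25826978 -2.68991599]
```

View pics/v3.png

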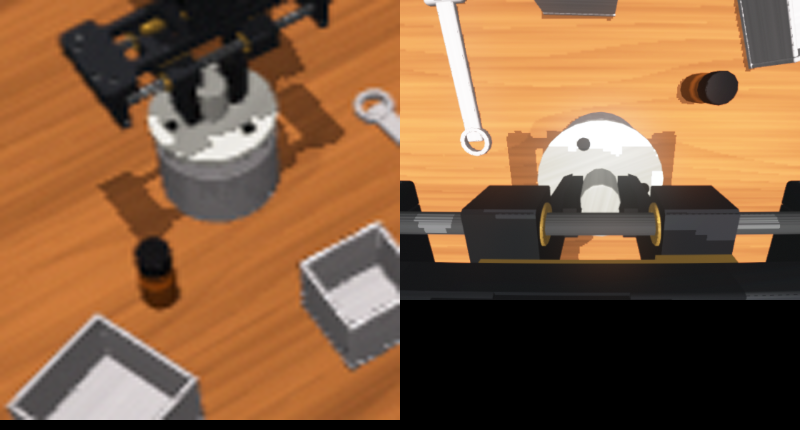

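The lid hangs level and looks concentric over the round pot, held by the knob in both views. I lower it slowly by 18 mm.

>>> move_arm --targets '[[[0, 0, 0, 4, 0, 0, 0], [0, 0, 0, 8, 0, 0, 0], [0, 0, 0, 11, 0, 0, 0], [0, 0, 0, 14, 0, 0, 0], [0, 0, 0, 16, 0, 0, 0], [0, 0, 0, 18, 0, 0, 0], [0, 0, 0, 18, 0, 0, 0]]]'

```text
clock: 6.22
tool_pos: [0.4525, -0.0838, 0.0677]
eef_rot: [1.0, 0.003, 0.0, 0.0]
contact_force: [-0.4, 0.5, -2.7]
opening: 0.284
finger_force: 30.0
```

>>> move_arm --targets '[[[0, 0, 0, 1, 0, 0, 0], [0, 0, 0, 1.5, 0, 0, 0], [0, 0, 0, 1.5, 0, 0, 0], [0, 0, 0, 1.5, 0, 0, 0]]]'

```text
clock: 6.72
tool_pos: [0.4526, -0.0838, 0.0676]
eef_rot: [1.0, 0.003, 0.001, 0.0]
contact_force: [-2.5, 0.5, 14.5]
opening: 0.289
finger_force: 30.0
```

It made contact at the seated height, so the plug is in. I release and head to the vise.

>>> move_arm --targets '[[[0.6, 0, 0, 0, 0, 0, 0], [1, 0, 0, 0, 0, 0, 0], [1, 0, 0, 0, 0, 0, 0], [1, 0, 0, -40, 0, 0, 0], [1, 0, 0, -100, 0, 0, 0], [1, 2, -40, -140, 0, 0, 0], [1, 5, -95, -165, 0, 0, 0], [1, 7, -150, -180, 0, 0, 0], [1, 8, -205, -185, 0, 0, 0], [1, 9, -260, -185, 0, 0, 0]]]'

```text
clock: 7.98
tool_pos: [0.46, 0.178, 0.2517]
eef_rot: [1.0, 0.003, 0.001, -0.0]
contact_force: [1.3, -0.0, -0.1]
opening: 0.999
finger_force: 0.0
```

>>> move_arm --targets '[[[1, 1, -50, 0, 0, 0, 0], [1, 1, -85, 0, 0, 0, 0], [1, 1, -85, 0, 0, 0, 0], [1, 1, -85, 0, 0, 0, 0], [1, 1, -85, 0, 0, 0, 0]]]'

```text
clock: 8.6
tool_pos: [0.4607, 0.2595, 0.2511]
eef_rot: [1.0, 0.002, -0.0, 0.001]
contact_force: [0.6, -0.3, 0.0]
opening: 1.003
finger_force: 0.0
```

Run:
```python
from h import *
s=r.get_state(); print(s['tool_pos'],s['clock'])
snap('wrist','w4')
```

```text
[0.46067328 0.259459   0.25114904] 8.6
```

View pics/w4.png

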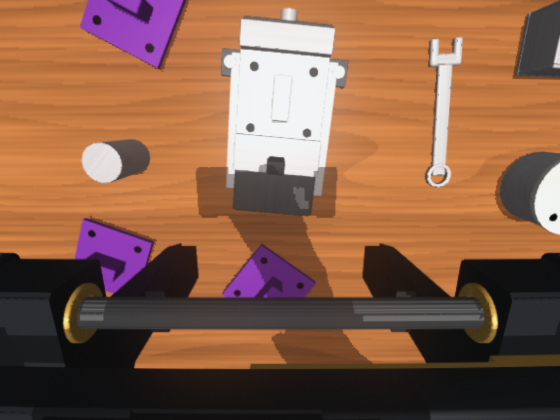

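The wrist view shows lid holes at (254,66), (314,72), (307,132) and (250,127), and the handle top at (282,98). The jaw/lip line is at row ~135, with the black jaw handle at about (276,163) against the dark base.

Run:
```python
from h import *
im,ci=load('w4')
g=cv2.cvtColor(im,cv2.COLOR_RGB2GRAY)
P=[]
for p in [(254,66),(314,72),(307,132),(250,127)]:
    w=g[p[1]-6:p[1]+7,p[0]-6:p[0]+7].astype(float); k=np.clip(w.max()*.6-w,0,None); y,x=np.mgrid[-6:7,-6:7]
    P.append((p[0]+(k*x).sum()/k.sum(),p[1]+(k*y).sum()/k.sum()))
X=plane(ci,P,.046); print(np.round(P,1),X.round(4)); c=X.mean(0); print('lid',c, 'side',np.linalg.norm(np.diff(X[[0,1,2,3,0]],axis=0),axis=1))
d=(X[0]-X[3]+X[1]-X[2]); yaw=np.arctan2(d[1],d[0]); print('yaw',np.degrees(yaw), np.degrees(np.arctan2(*( (X[0]-X[1]+X[3]-X[2])[[1,0]])))-90)
print('handle top px expect',proj(ci,[c[0],c[1],.076]))
ex=np.array([np.cos(yaw),np.sin(yaw),0])
for x in (-60,-70,-80,-90): print(x,proj(ci,[c[0]+ex[0]*x/1e3,c[1]+ex[1]*x/1e3,.1]).round(1),proj(ci,[c[0]+ex[0]*x/1e3,c[1]+ex[1]*x/1e3,.058]).round(1))
print(g[148:186:1,262:292:2])
```

```text
[[253.7  65.8]
 [313.3  71.7]
 [306.5 132.6]
 [249.9 127.3]] [[0.5907 0.2878 0.046 ]
 [0.5851 0.2237 0.046 ]
 [0.5214 0.2294 0.046 ]
 [0.5269 0.2933 0.046 ]]
lid [0.55602133 0.25854646 0.046     ] side [0.06427264 0.06400339 0.06414279 0.06402264]
yaw -4.987715296512848 -4.959762943966709
handle top px expect [[280.96358507  97.79092112]]
-60 [[275.4 160.3]] [[276.  155.9]]
-70 [[274.6 170.5]] [[275.2 164.9]]
-80 [[273.7 180.4]] [[274.4 173.7]]
-90 [[272.8 190.2]] [[273.7 182.4]]
[[243 243 243 243 243 243 243 243 243 242 243 242 243 243 243]
 [243 243 243 243 243 243 243 243 243 243 243 243 243 243 242]
 [242 242 243 242 242 242 242 242 243 243 243 243 243 243 243]
 [242 242 242 242 242 242 242 242 242 242 242 242 242 242 242]
 [242 242 242 242 242 242 242 242 242 242 242 242 242 242 242]
 [241 241 241 241 241 241 242 242 242 242 242 242 241 241 241]
 [242 242 241 241 241 241 241 241 241 241 241 241 241 242 242]
 [241 241 241 239 233 232 235 236 240 240 240 241 241 241 241]
 [241 241 241 226 139 136 172 194 229 231 231 238 241 241 241]
 [242 242 238 192  74  73  82  90 104 117 124 22
[... 1079 characters left out ...]
7 195]
 [ 78  78  78  76  77  76  77  76  70  68  69  82  88  94  96]
 [ 78  77  77  77  78  78  78  78  77  77  76  78  78  78  78]
 [ 78  76  77  76  77  77  78  76  77  77  77  77  78  77  77]
 [ 76  76  76  75  78  77  77  76  77  77  76  77  77  77  76]
 [ 76  76  75  76  77  76  77  75  75  76  76  76  76  76  77]
 [ 76  74  75  75  76  76  76  75  74  76  75  77  76  76  76]
 [ 75  74  75  75  76  75  76  76  74  75  74  75  75  75  76]
 [ 74  74  74  74  74  75  74  74  75  74  75  75  74  75  75]
 [ 73  74  73  74  74  75  74  73  73  73  74  75  74  75  74]
 [ 73  72  73  73  74  74  73  73  72  73  74  75  73  74  74]
 [ 73  72  72  72  73  73  72  73  72  73  73  74  73  73  74]]
```

Run:
```python
from h import *
print(togo((.4888,.264,.066)))
```

```text
[ 28.10075309  -4.4339951  185.23410127]
```

>>> move_arm --targets '[[[1, 28, -4, 45, 0, 0, 5.3], [1, 28, -4, 95, 0, 0, 5.3], [1, 28, -4, 135, 0, 0, 5.3], [1, 28, -4, 165, 0, 0, 5.3], [1, 28, -4, 185, 0, 0, 5.3], [1, 28, -4, 185, 0, 0, 5.3], [1, 28, -4, 185, 0, 0, 5.3], [0, 28, -4, 185, 0, 0, 5.3], [0, 28, -4, 185, 0, 0, 5.3], [0, 28, -4, 185, 0, 0, 5.3]]]' --newtons 30

```text
clock: 9.9
tool_pos: [0.4886, 0.2655, 0.0666]
eef_rot: [0.999, -0.043, 0.0, -0.0]
contact_force: [0.3, 0.3, 0.1]
opening: 0.683
finger_force: 0.0
```

>>> move_arm --targets '[[[0, 0, 0, 0, 0, 0, 0], [0, 0, 0, 0, 0, 0, 0], [0, 0, 0, 0, 0, 0, 0], [0, 0, 0, 0, 0, 0, 0], [0, 0, 0, 0, 0, 0, 0]]]'

```text
clock: 10.52
tool_pos: [0.4883, 0.2643, 0.0661]
eef_rot: [0.999, -0.044, -0.0, 0.001]
contact_force: [-0.2, -2.7, 1.0]
opening: 0.204
finger_force: 30.0
```

>>> move_arm --targets '[[[0, -6, 0, 0, 0, 0, 0], [0, -14, 0, 0, 0, 0, 0], [0, -22, 0, 0, 0, 0, 0], [0, -30, 0, 0, 0, 0, 0], [0, -36, 0, 0, 0, 0, 0], [0, -38, 0, 0, 0, 0, 0], [0, -38, 0, 0, 0, 0, 0], [0, -38, 0, 0, 0, 0, 0]]]'

```text
clock: 11.52
tool_pos: [0.4494, 0.2677, 0.0661]
eef_rot: [0.999, -0.043, -0.001, 0.001]
contact_force: [0.5, -4.9, 0.8]
opening: 0.201
finger_force: 30.0
```

>>> move_arm --targets '[[[0.6, 0, 0, 0, 0, 0, 0], [1, 0, 0, 0, 0, 0, 0], [1, 0, 0, 0, 0, 0, 0], [1, 0, 0, -30, 0, 0, 0], [1, 0, 0, -80, 0, 0, 0], [1, 10, 0, -130, 0, 0, 0], [1, 30, 0, -180, 0, 0, 0], [1, 30, 0, -180, 0, 0, 0], [1, 30, 0, -180, 0, 0, 0], [1, 30, 0, -180, 0, 0, 0]]]'

```text
clock: 12.78
tool_pos: [0.4789, 0.2659, 0.2447]
eef_rot: [0.999, -0.043, -0.002, 0.001]
contact_force: [0.5, 0.3, -0.6]
opening: 1.002
finger_force: 0.0
```

Run:
```python
from h import *
s=r.get_state(); print(s['tool_pos'],s['clock'])
im,ci=snap('wrist','w5')
print(proj(ci,[0.556,.2585,.046]))
cv2.imwrite('pics/v5.png',im[:290,:,::-1])
```

```text
[0.47892617 0.26590159 0.24465075] 12.775
[[280.29269607 116.33580884]]
```

View pics/v5.png

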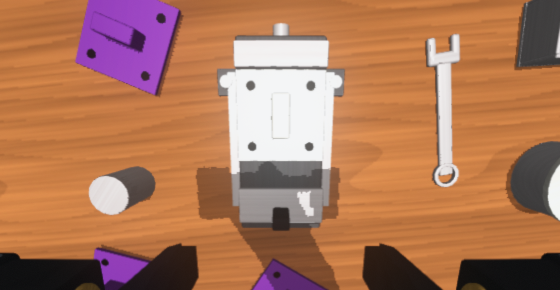

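The jaw is open, with a dark gap over rows 160–188, and the lid is free. Its holes are at (251,86), (311,86), (309,147) and (252,147).

Run:
```python
from h import *
im,ci=load('w5')
g=cv2.cvtColor(im,cv2.COLOR_RGB2GRAY)
P=[]
for p in [(251,86),(311,86),(309,147),(252,147)]:
    w=g[p[1]-6:p[1]+7,p[0]-6:p[0]+7].astype(float); k=np.clip(w.max()*.6-w,0,None); y,x=np.mgrid[-6:7,-6:7]
    P.append((p[0]+(k*x).sum()/k.sum(),p[1]+(k*y).sum()/k.sum()))
X=plane(ci,P,.046); c=X.mean(0); print('lid',c)
d=(X[0]-X[3]+X[1]-X[2]); print('yaw',np.degrees(np.arctan2(d[1],d[0])))
s=r.get_state(); m=Ro.from_quat(s['eef_rot']).as_matrix(); print('toolyaw',np.degrees(np.arctan2(m[1,0],m[0,0])),m[:,2])
print(togo((c[0],c[1],.050)))
```

```text
lid [0.55591752 0.25853278 0.046     ]
yaw -4.9508154840691825
toolyaw -4.923636654855309 [-0.00305983 -0.00166291 -0.99999394]
[ 77.71614147   0.35418688 194.48951773]
```

>>> move_arm --targets '[[[1, 45, 0, 30, 0, 0, 0], [1, 78, 0, 70, 0, 0, 0], [1, 78, 0, 120, 0, 0, 0], [1, 78, 0, 160, 0, 0, 0], [1, 78, 0, 185, 0, 0, 0], [1, 78, 0, 194, 0, 0, 0], [1, 78, 0, 194, 0, 0, 0], [1, 78, 0, 194, 0, 0, 0], [0, 78, 0, 194, 0, 0, 0], [0, 78, 0, 194, 0, 0, 0]]]' --newtons 40

```text
clock: 14.08
tool_pos: [0.5586, 0.2595, 0.0529]
eef_rot: [0.999, -0.043, 0.001, -0.0]
contact_force: [-0.1, -0.4, -0.1]
opening: 0.796
finger_force: 0.0
```

>>> move_arm --targets '[[[0, 0, 0, 0, 0, 0, 0], [0, 0, 0, 0, 0, 0, 0], [0, 0, 0, 0, 0, 0, 0], [0, 0, 0, 0, 0, 0, 0], [0, 0, 0, 0, 0, 0, 0]]]'

```text
clock: 14.7
tool_pos: [0.5581, 0.2593, 0.0521]
eef_rot: [0.999, -0.043, -0.0, 0.0]
contact_force: [0.2, -0.2, 0.0]
opening: 0.227
finger_force: 0.0
```

Run:
```python
from h import *
s=r.get_state(); m=Ro.from_quat(s['eef_rot']).as_matrix(); print(s['tool_pos'],'toolyaw',np.degrees(np.arctan2(m[1,0],m[0,0])))
print(togo((.602,-.2635,s['tool_pos'][2])))
```

```text
[0.55814813 0.25929929 0.05214116] toolyaw -4.963694016343483
[8.89223506e+01 5.17044381e+02 6.33444611e-02]
```

>>> move_arm --targets '[[[0, 0, 0, 0, 0, 0, 0], [0, 0, 0, 0, 0, 0, 0], [0, 0, 0, 0, 0, 0, 0], [0, 0, 0, -10, 0, 0, 0], [0, 0, 0, -40, 0, 0, 0], [0, 0, 0, -80, 0, 0, 0], [0, 0, 0, -110, 0, 0, 0], [0, 0, 0, -110, 0, 0, 0], [0, 0, 0, -110, 0, 0, 0]]]'

```text
clock: 15.82
tool_pos: [0.5572, 0.2591, 0.1611]
eef_rot: [0.999, -0.043, -0.001, 0.0]
contact_force: [0.2, 0.3, -3.8]
opening: 0.198
finger_force: 40.0
```

Run:
```python
from h import *
s=r.get_state(); m=Ro.from_quat(s['eef_rot']).as_matrix(); print(s['tool_pos'],'toolyaw',np.degrees(np.arctan2(m[1,0],m[0,0])))
im,ci=snap('wrist','w6')
cv2.imwrite('pics/v6.png',im[:300,100:460,::-1])
z=s['tool_pos'][2]-.0521+.046  # plate top
for dx in (0,-2,-4):
    H=[(s['tool_pos']+m@np.array([dx/1e3+.032,y,0]))[:2].tolist()+[z] for y in (-.032,.032)]
    print(dx,proj(ci,H).round(1))
print(togo((.604,-.2628,s['tool_pos'][2])))
```

```text
[0.55719259 0.25914004 0.16114568] toolyaw -4.950090212123044
0 [[217.8 199.8]
 [340.9 199.9]]
-2 [[218.  203.6]
 [340.7 203.6]]
-4 [[218.2 207.3]
 [340.5 207.3]]
[9.19181869e+01 5.15743992e+02 6.47858543e-02]
```

View pics/v6.png

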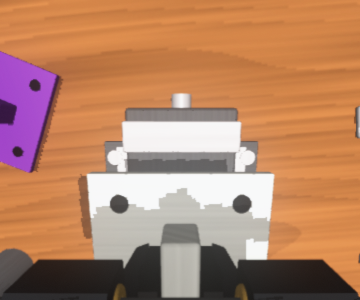

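The lid is held level, with its front holes at (219,204) and (342,204). That matches a lid centre 2 mm behind the TCP along the tool's x.

>>> move_arm --targets '[[[0, 8, 40, 0, 0, 0, -2], [0, 18, 95, 0, 0, 0, -5], [0, 28, 150, 0, 0, 0, -8], [0, 38, 205, 0, 0, 0, -11], [0, 48, 260, 0, 0, 0, -14], [0, 58, 315, 0, 0, 0, -17], [0, 68, 370, 0, 0, 0, -20], [0, 78, 425, 0, 0, 0, -23], [0, 87, 480, 0, 0, 0, -24.7], [0, 92, 510, 0, 0, 0, -24.7]]]'

```text
clock: 17.12
tool_pos: [0.6037, -0.2614, 0.1601]
eef_rot: [0.986, 0.169, -0.002, 0.0]
contact_force: [-0.0, -0.8, -3.0]
opening: 0.199
finger_force: 40.0
```

>>> move_arm --targets '[[[0, 2.5, 5.5, 0, 0, 0, 0], [0, 2.5, 5.5, 0, 0, 0, 0], [0, 2.5, 5.5, 0, 0, 0, 0], [0, 2.5, 5.5, 0, 0, 0, 0]]]'

```text
clock: 17.62
tool_pos: [0.6101, -0.2593, 0.1622]
eef_rot: [0.985, 0.173, -0.0, -0.0]
contact_force: [1.1, 0.1, -2.4]
opening: 0.201
finger_force: 40.0
```

Run:
```python
from h import *
s=r.get_state(); m=Ro.from_quat(s['eef_rot']).as_matrix(); print(s['tool_pos'],'toolyaw',np.degrees(np.arctan2(m[1,0],m[0,0])))
print(togo((.604,-.2628,.052+.017+.014)))
im,ci=snap('scene','s7'); cv2.imwrite('pics/v7.png',cv2.resize(im[200:320,150:270],None,fx=5,fy=5,interpolation=cv2.INTER_CUBIC)[:,:,::-1])
```

```text
[ 0.61011888 -0.25925427  0.16217171] toolyaw 19.868024200999606
[-6.95992148  1.32403929 79.17056542]
```

>>> move_arm --targets '[[[0, -7, 1.3, 25, 0, 0, 0], [0, -7, 1.3, 50, 0, 0, 0], [0, -7, 1.3, 68, 0, 0, 0], [0, -7, 1.3, 76, 0, 0, 0], [0, -7, 1.3, 79, 0, 0, 0], [0, -7, 1.3, 79, 0, 0, 0], [0, -7, 1.3, 79, 0, 0, 0]]]'

```text
clock: 18.55
tool_pos: [0.6043, -0.2649, 0.084]
eef_rot: [0.985, 0.171, 0.001, 0.0]
contact_force: [-0.2, 0.1, -2.2]
opening: 0.199
finger_force: 40.0
```

Run:
```python
from h import *
s=r.get_state(); m=Ro.from_quat(s['eef_rot']).as_matrix(); print(s['tool_pos'],'toolyaw',np.degrees(np.arctan2(m[1,0],m[0,0])))
print(togo((.604,-.2628,.069)))
a,_=snap('scene','s8'); b,_=snap('wrist','w8')
o=np.zeros((560,800,3),np.uint8); o[:550,:550]=cv2.resize(a[225:335,150:260],None,fx=5,fy=5,interpolation=cv2.INTER_CUBIC); o[:400,550:]=cv2.resize(b[100:300,220:345],None,fx=2,fy=2)
cv2.imwrite('pics/v8.png',o[:,:,::-1])
```

```text
[ 0.60434756 -0.26488083  0.08401301] toolyaw 19.732042732084068
[ 0.35782647 -2.09207643 15.01120914]
```

View pics/v8.png

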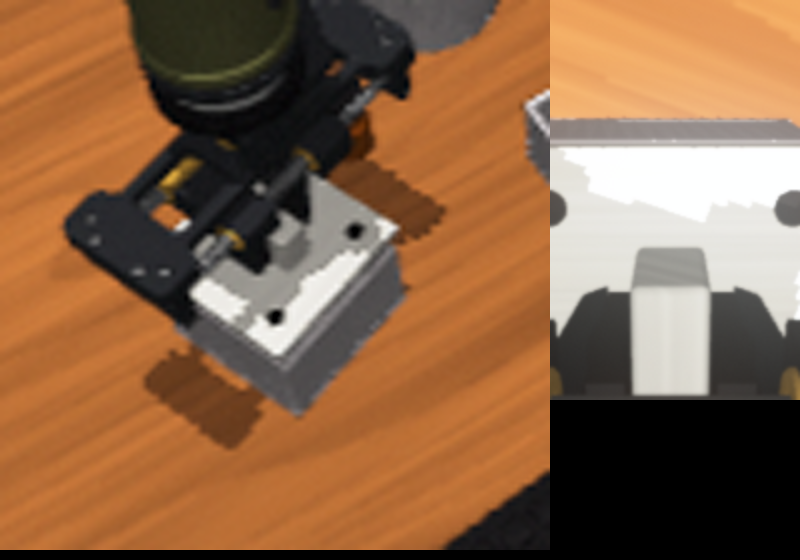

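The square lid hangs level over the large pot and its sides run parallel to the pot's. I correct by 2 mm and lower slowly.

>>> move_arm --targets '[[[0, 0, -2, 2, 0, 0, 0], [0, 0, -2, 5, 0, 0, 0], [0, 0, -2, 8, 0, 0, 0], [0, 0, -2, 11, 0, 0, 0], [0, 0, -2, 13, 0, 0, 0], [0, 0, -2, 15, 0, 0, 0], [0, 0, -2, 15.5, 0, 0, 0], [0, 0, -2, 15.5, 0, 0, 0]]]'

```text
clock: 19.65
tool_pos: [0.6031, -0.2628, 0.0692]
eef_rot: [0.985, 0.171, 0.0, 0.0]
contact_force: [-3.0, 1.5, 6.2]
opening: 0.198
finger_force: 40.0
```

It made contact at the seated height. I release, rise and check.

>>> move_arm --targets '[[[0.6, 0, 0, 0, 0, 0, 0], [1, 0, 0, 0, 0, 0, 0], [1, 0, 0, 0, 0, 0, 0], [1, 0, 0, -30, 0, 0, 0], [1, 0, 0, -80, 0, 0, 0], [1, -30, -20, -130, 0, 0, 0], [1, -80, -30, -170, 0, 0, 0], [1, -120, -40, -190, 0, 0, 0], [1, -120, -40, -190, 0, 0, 0], [1, -120, -40, -190, 0, 0, 0]]]'

```text
clock: 20.9
tool_pos: [0.4775, -0.2654, 0.2577]
eef_rot: [0.985, 0.172, 0.001, 0.0]
contact_force: [0.5, -0.1, -0.6]
opening: 0.998
finger_force: 0.0
```

Run:
```python
from h import *
s=r.get_state(); print(s['tool_pos'],s['opening'],s['clock'])
im,ci=snap('wrist','w9'); cv2.imwrite('pics/v9.png',im[:,:,::-1])
m,cs=comps(im)
for c in cs:
    P=plane(ci,c,.063)[:,:2].astype(np.float32)
    print(c.mean(0).round(),'rect',[np.round(v,4) for v in cv2.minAreaRect(P)],'circ',[np.round(v,4) for v in cv2.minEnclosingCircle(P)])
```

```text
[ 0.47753108 -0.26539834  0.25766574] 0.9982462241691089 20.9
[338. 347.] rect [array([ 0.2999, -0.4192]), array([0.0558, 0.2332]), np.float64(19.5122)] circ [array([ 0.2996, -0.4194]), np.float64(0.1199)]
[420. 318.] rect [array([ 0.3731, -0.4996]), array([0.0162, 0.1618]), np.float64(17.5111)] circ [array([ 0.3791, -0.4977]), np.float64(0.081)]
[546. 231.] rect [array([ 0.5368, -0.579 ]), array([0.0764, 0.0475]), np.float64(34.2104)] circ [array([ 0.5385, -0.5816]), np.float64(0.0435)]
[125. 147.] rect [array([ 0.4536, -0.0845]), array([0.0955, 0.097 ]), np.float64(19.3564)] circ [array([ 0.4583, -0.0867]), np.float64(0.0536)]
[318.  75.] rect [array([ 0.6007, -0.2633]), array([0.095 , 0.0966]), np.float64(19.9254)] circ [array([ 0.6008, -0.2632]), np.float64(0.0672)]
[140.  11.] rect [array([ 0.5949, -0.0729]), array([0.0288, 0.0721]), np.float64(19.0482)] circ [array([ 0.6056, -0.0692]), np.float64(0.0363)]
[45. 57.] rect [array([0.5223, 0.0157]), array([0.1164, 0.0263]), np.float64(7.2824)] circ [array([0.523 , 0.0104]), np.float64(0.0588)]
```

View pics/v9.png

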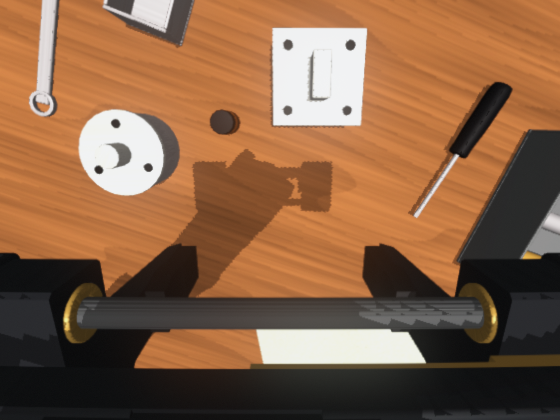

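Both lids lie flat on their pots. Measured at the seated plate height of 63 mm, the plates come out 95–97 mm, as expected. The square lid is at (318,75) and the round one at (122,150); the vial is still standing.

```bash
python3 -c "
from plant import r
print(r.finish_job())"
```

```text
the job is handed in; nothing more can be done
None
```

Both lids are on their pots and the job was handed in at about 21 s. The last picture showed them lying flat at seated height, but the hand-in gave no verdict.

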